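# Lock the bottle tumbler for sampling

### The arm

A 6-joint arm with a two-finger parallel gripper is mounted at the origin on a cart in front of the work surface, level with it; the furniture and walls round the work are solid. World frame = base frame: x ahead of the robot, y to its left, z up, the work surface at z = 0. Lengths are in m, angles in rad, forces in N, time in s.
With the tool pointing down it reaches from about 0.15 to 0.775 m from the base axis. Payload 6.1 kg.
Tool frame: the origin (TCP) lies midway between the tips of the shut fingers; the grasp point (between the pads) lies 19 mm behind it (robot.grasp_offset is the distance from the TCP to the grasp point, in m); z points along the fingers, y is the direction in which the jaws open and shut (so a half turn about z gives the same grasp; the last joint's range is limited). The gripper opens to 85 mm and grips with 20 to 120 N. Pads are 22 mm wide; open, the fingers measure 114 mm over their backs; the gripper's body (76 mm by 85 mm) begins 54 mm behind the grasp point. The pads swing forward as they close: fully open they stand 13 mm farther back than shut.
Start: joints at [1.313, 0.126, -0.04, 1.405, 0, 1.571], TCP at [0.134, 0.508, 0.231] pointing down, gripper open.
Joint ranges: [-2.72, 2.72], [-0.95, 1.95], [-1.27, 1.35], [-1.78, 2.02], [-1.46, 1.47], [-3.14, 3.14]. Speed limits (rad/s): [2.39, 2.39, 3.01, 3.14, 3.14, 3.14].

### API

Orientations are given as a unit quaternion [w, x, y, z].
In Python, from rig import monitor, cams, hand_in, robot gives the robot as it stands.
- The arm moves only by the tool servo_tool, never from a script. Its argument "motion" is a list of rows, each a list of 7 numbers: the shift along the tool's x, y, z as a fraction of full scale, then the turn, a rotation vector about the tool's x, y, z as a fraction of full scale, then the finger opening in mm, from 0 to 85.4. A call has exactly 10 rows; each row shifts and turns the commanded pose from where the row before left it, along the tool's axes as they then stand; what a row does not reach is not made up. Full scale, the value 1, is 100 mm for a shift and pi/2 rad for a turn. A row lasts 1/12 s, in which the tool goes at most 41.7 mm and 7.16 degrees, less where a joint would pass 70% of its speed; a pose out of reach is approached as far as the arm can. A call with a number of a shift or a turn outside -1 to 1 is refused whole. A call with a gripper value outside its range is refused whole. The fingers move at their own pace and stop on an object; "squeeze" is the grip in N (left out, the last holds). Time passes only in rows, so rows that do not move let the fingers close, or fill a call up. It gives the time, the measured TCP pose, the force and the opening at its end, in the units of the state.
- monitor.observe(): the state, without advancing time (a new reading comes with each control period).
- cams.camera(name): name is "scene" or "top" or "wrist"; returns the picture (400x640x3 uint8, red, green, blue); there is no depth.
- cams.camera_params(name): a dict with "K" (3x3 intrinsics, pixels), "world_from_camera" (4x4, takes a point from camera to world coordinates); the wrist camera has in their place "T_tool_cam" (4x4, takes a point from camera to tool coordinates, whose origin is the TCP and whose axes are the flange's). Camera axes: x right, y up, looking along -z (the intrinsics and any distortion apply to the point x, -y, -z); pixel columns grow to the right and rows downward; lengths in m; the calibration is good to about 2 mm. A picture is of the moment at which its call begins: read the wrist's pose just before it. camera_params takes no time and is no camera call.
- hand_in(): hands the job in, once; it reports no verdict.
The state is a dict: "clock": time; "joint_pos": joint angles; "dq": joint speeds; "effort": joint torques, N m; "eef_pos": TCP position; "orientation": TCP orientation; "ft_force": force on the tool from outside, world axes, zero at the start; "ft_torque": the same for the moment, N m; "gripper_width": finger opening in m.
Only numpy, scipy, OpenCV 4.12 (cv2) and the standard library are available. Lean on these libraries where they do the work, as an engineer would, in place of code of your own. Each camera call takes 0.05 s, during which the arm holds its last target. There are 200 camera calls.

### The job

Lock the bottle tumbler with its bottle upright: press the handle with the yellow pad down until it comes to rest on its stop, which lines up the hidden cross-hole in the shaft with the hole in the blue bearing block. Only then take the long red-knobbed lock pin from the white rack and push it down through the hole until its collar sits flat on the block, and let go. The short black-knobbed plug is not the pin.

Things in the scene. Friction and masses are not known exactly. Their poses are not given: they have to be found in the camera images.
- handle (a joint): Angle of the tumbler's shaft and handle, rad: 0 = handle level on its rubber stop, cross-hole lined up, bottle upright; positive = handle lifted (starts 0.5 to 0.84). Friction holds it where it is left; about 2 N down on the pad moves it. The grey handle with yellow pad is on the tumbler's left and points to the robot; shaft axis level, 70 mm above the worktop.
- handle_pad (a point): Centre of the top face of the yellow pad (44 x 26 mm) on the handle, 100 mm from the shaft axis; moves with the handle. With the handle fully down it is 76 mm above the worktop. Pressing straight down from where this point starts works all the way: the contact slides inwards along the handle (grey part 20 mm wide, its top 75 mm above the worktop when down).
- pin_hole (a point): Centre of the mouth of the square, 26 mm wide, 80 mm deep vertical hole in the flat top of the blue block (66 x 66 mm), 105 mm above the worktop; hole sides along point x, y. x points away from the robot; the handle lies 62 mm to +y, lower than the block; the clamped bottle (58 mm wide) 95 mm to -y, its top 115 mm above the worktop once upright. Tumbler fixed.
- lock_pin: Long red-knobbed pin, 0.12 kg, upright in a 20 mm socket of a white rack (top 90 mm above the worktop); a short black-knobbed plug stands 100 mm away. Origin: centre of the collar's underside, z up. Shank 14 mm diameter, 75 mm long below it, tapered tip; collar 44 mm diameter, 8 mm thick; red knob 26 mm diameter, 8 to 53 mm above the origin. Lift 85 mm straight up to clear.
Mind the look-alikes: they are no part of the job. What is shaped like the lock_pin but orange or purple is not meant.

How it is judged:
On the way:
1. the handle is pressed down to its stop (within 0.12 rad) while the lock pin is still away from the hole (value of joint handle below 0.12 rad and horizontal distance between lock_pin and pin_hole above 0.06 m), for 0.2 s.
At the end, for the whole second after the job is handed in: The handle is down (within 0.17 rad of its stop) and the red-knobbed lock pin stands upright (within 0.15 rad) through block and shaft, its collar on the block top (within 8 mm in height, 12 mm of the hole's centre sideways), released and at rest (value of joint handle below 0.17 rad and horizontal distance between lock_pin and pin_hole below 0.012 m and z of lock_pin in the frame of pin_hole between -0.008 and 0.008 m and angle between lock_pin's own z axis and vertical below 0.15 rad and linear speed of lock_pin below 0.02 m/s); the robot touches nothing.
It also fails if it takes over 56 s, if anything falls off the work surface, if the arm or the gripper's body presses on something with over 40 N, if the wrist force passes 120 N, or if a joint passes its speed limit or range.

## Working session

There is one attempt and no reset: what is moved stays moved. The work goes in short steps, Python scripts to look and compute and a tool call to move; the robot and the scene stay as the last step left them, time stands still between calls to the robot, and variables do not carry over. Pictures are saved under pics/ and viewed, about 8 in all and at most 12, crops included, and the job is handed in when it is done.

Besides the shell and the picture viewer there is one more tool, called after "Emit:" in YAML: its name, and indented under it one key for each argument. servo_tool: Moves the arm, as the interface text tells. Its arguments: {"type":"object","properties":{"motion":{"type":"array"},"squeeze":{"type":"number"}},"required":["motion"]}

```bash
mkdir -p pics; ls; cat > h.py <<'E'
import numpy as np, cv2
from rig import monitor, cams
from scipy.spatial.transform import Rotation as R
def T_tool():
    s=monitor.observe(); q=s['orientation']; T=np.eye(4)
    T[:3,:3]=R.from_quat([q[1],q[2],q[3],q[0]]).as_matrix(); T[:3,3]=s['eef_pos']; return T
def cam(name,T=None):
    p=cams.camera_params(name)
    W=np.array(p['world_from_camera']) if 'world_from_camera' in p else (T if T is not None else T_tool())@np.array(p['T_tool_cam'])
    return np.array(p['K']),W,p
def ray(name,uv,T=None):
    K,W,p=cam(name,T); d=np.array(p.get('distortion',p.get('dist',np.zeros(5))),float)
    x,y=cv2.undistortPoints(np.array([[uv]],float),K,d)[0,0]
    v=W[:3,:3]@np.array([x,-y,-1]); return W[:3,3],v
def atz(name,uv,z,T=None):
    o,v=ray(name,uv,T); return o+v*(z-o[2])/v[2]
def snap(name,fn):
    T=T_tool(); im=cams.camera(name); cv2.imwrite('pics/'+fn,im[:,:,::-1]); return T,im
E
python3 - <<'E'
from h import *
for n in('scene','top'): snap(n,n+'0.png'); print(n,cams.camera_params(n))
T,_=snap('wrist','wrist0.png'); print(cams.camera_params('wrist')); print(T); print(monitor.observe())
a=cv2.imread('pics/top0.png');b=cv2.imread('pics/scene0.png')
cv2.imwrite('pics/both.png',cv2.resize(np.vstack([a,b]),None,fx=.74,fy=.74))
E
```

```text
pics
scene {'K': array([[515.95052258,   0.        , 324.662461  ],
       [  0.        , 515.95052258, 191.9396307 ],
       [  0.        ,   0.        ,   1.        ]]), 'world_from_camera': array([[ 0.80968972,  0.3574124 , -0.46546635,  0.10170078],
       [-0.58647328,  0.46407698, -0.66383857, -0.44130889],
       [-0.02125192,  0.81048685,  0.58537118,  0.69243097],
       [ 0.        ,  0.        ,  0.        ,  1.        ]])}
top {'K': array([[402.65153968,   0.        , 316.60028855],
       [  0.        , 402.65153968, 200.08941587],
       [  0.        ,   0.        ,   1.        ]]), 'world_from_camera': array([[-0.0077554 ,  0.98539693, -0.1700963 ,  0.41466914],
       [-0.99996616, -0.00717566,  0.00402285,  0.19787337],
       [ 0.00274355,  0.17012174,  0.98541923,  0.95186034],
       [ 0.        ,  0.        ,  0.        ,  1.        ]])}
{'K': array([[336.1224524 ,   0.        , 323.49867026],
       [  0.        , 336.1224524 , 197.67353378],
       [  0.        ,   0.        ,   1.        ]]), 'T_tool_cam': array([[-1.98812386e-04,  9.47814971e-01,  3.18820861e
[... 559 characters left out ...]
clock': 0.15, 'joint_pos': array([ 1.31301118e+00,  1.26257007e-01, -4.03959098e-02,  1.40538369e+00,
        2.44305760e-05,  1.57083896e+00]), 'dq': array([-1.85083384e-04, -1.23848342e-03,  2.16978826e-03, -1.88984579e-03,
       -3.40667483e-04,  9.62616740e-06]), 'effort': array([ 1.09350418e-03, -4.36275244e+01,  3.53146970e+01,  1.36616518e-02,
       -1.02195625e-04, -1.72782876e-05]), 'eef_pos': array([0.13375509, 0.50734639, 0.23069007]), 'orientation': array([-9.18111731e-05,  1.28557104e-01,  9.91701914e-01, -6.13427588e-04]), 'ft_force': array([0.55102007, 0.50276702, 0.12888531]), 'ft_torque': array([-0.00568539,  0.02904056,  0.01289029]), 'gripper_width': 0.08537359906414695}
```

View pics/top0.png

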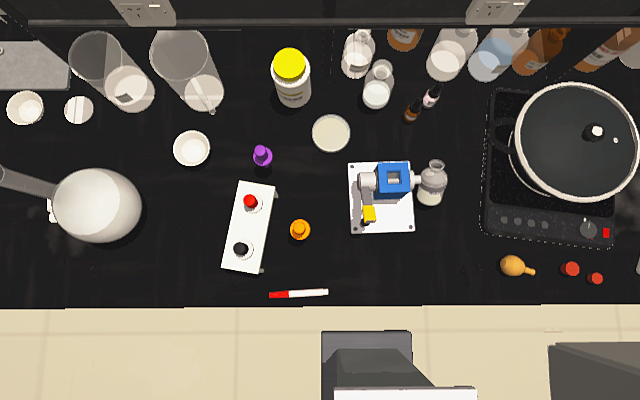

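View pics/scene0.png

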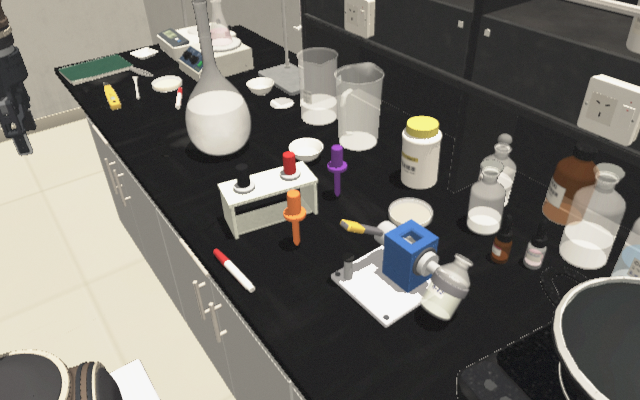

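```bash
python3 - <<'E'
import cv2,numpy as np
a=cv2.imread('pics/top0.png')[150:250,340:460]
b=cv2.imread('pics/top0.png')[170:280,215:315]
c=cv2.imread('pics/scene0.png')[140:250,210:330]
r=lambda i,f:cv2.resize(i,None,fx=f,fy=f,interpolation=cv2.INTER_CUBIC)
A=r(a,3.3);B=r(b,3);C=r(c,3)
o=np.zeros((600,800,3),np.uint8);A=r(a,3);o[:300,:360]=A;o[:330,400:700]=B
D=r(cv2.imread('pics/scene0.png')[205:305,330:460],2.6)
o[335:595,:338]=D;C=r(c,2.4);o[335:599,400:688]=C
cv2.imwrite('pics/crop1.png',o)
E
```

```text
(no output)
```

View pics/crop1.png

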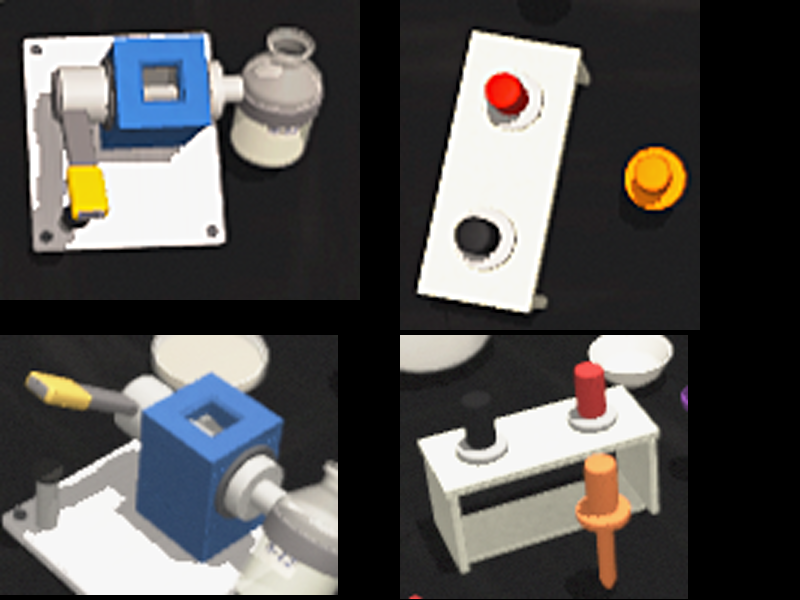

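```bash
python3 - <<'E'
from h import *
f=lambda u,v,z:atz('top',(u,v),z).round(4)
print('block',[f(*p,.105) for p in[(377.7,162.7),(409,162.7),(410.7,192),(375,193.3)]])
print('hole',f(394,177.7,.105))
print('hole corners',[f(340+a/3,150+b/3,.105) for a,b in[(142,67),(180,65),(183,100),(142,102)]])
print('hole scene',atz('scene',(330+212/2.6,205+(411-335)/2.6),.105).round(4))
print('knobtop',f(249.7,200.7,.143),'collar',f(253.7,203.3,.098))
print('knobtop scene',atz('scene',(210+(589-400)/2.4,140+(368-335)/2.4),.143).round(4))
print('black top ~',f(215+(478-400)/3,170+235/3,.12), 'col',f(215+(487-400)/3,170+241/3,.098))
for th in(.5,.6,.7,.84):print(th,f(369.3,213.3,.07+.1*np.sin(th)+.006*np.cos(th)))
print('rack corners',[f(215+(a-400)/3,170+b/3,.09) for a,b in[(470,31),(581,50),(530,312),(418,291)]])
print('orange',f(300,230,.06),'purple',f(262,156,.06))
E
```

```text
block [array([0.6422, 0.0612, 0.105 ]), array([ 0.6417, -0.0068,  0.105 ]), array([ 0.577 , -0.0074,  0.105 ]), array([0.5747, 0.0692, 0.105 ])]
hole [0.6086 0.0272 0.105 ]
hole corners [array([0.6206, 0.0411, 0.105 ]), array([0.6219, 0.0136, 0.105 ]), array([0.5961, 0.0126, 0.105 ]), array([0.5948, 0.0421, 0.105 ])]
hole scene [0.6148 0.0311 0.105 ]
knobtop [0.554  0.3309 0.143 ] collar [0.556  0.3296 0.098 ]
knobtop scene [0.5585 0.3337 0.143 ]
black top ~ [0.4589 0.3505 0.12  ] col [0.4558 0.3481 0.098 ]
0.5 [0.5291 0.0852 0.1232]
0.6 [0.5279 0.0863 0.1314]
0.7 [0.5269 0.0874 0.139 ]
0.84 [0.5256 0.0887 0.1485]
rack corners [array([0.6086, 0.3654, 0.09  ]), array([0.5938, 0.2843, 0.09  ]), array([0.4065, 0.3182, 0.09  ]), array([0.4216, 0.3972, 0.09  ])]
orange [0.5015 0.2316 0.06  ] purple [0.672  0.3185 0.06  ]
```

Emit:
servo_tool:
  motion:
    - [0,0,0,0,0,-0.055,0]
    - [0,0,0,0,0,-0.055,0]
    - [0,0,0,0,0,-0.055,0]
    - [-0.25,-0.26,0,0,0,0,0]
    - [-0.25,-0.26,0,0,0,0,0]
    - [-0.25,-0.26,0,0,0,0,0]
    - [-0.25,-0.26,0,0,0,0,0]
    - [-0.25,-0.26,0,0,0,0,0]
    - [-0.25,-0.26,0,0,0,0,0]
    - [-0.25,-0.26,0,0,0,0,0]

```text
clock: 0.98
eef_pos: [0.3098, 0.3244, 0.2312]
orientation: [-0.0, -0.001, 1.0, -0.0]
ft_force: [0.3, 0.5, 0.0]
gripper_width: -0.0001
```

Emit:
servo_tool:
  motion:
    - [-0.27,-0.29,0,0,0,0,0]
    - [-0.27,-0.29,0,0,0,0,0]
    - [-0.27,-0.29,0,0,0,0,0]
    - [-0.27,-0.29,0,0,0,0,0]
    - [-0.27,-0.29,0,0,0,0,0]
    - [-0.27,-0.29,0,0,0,0,0]
    - [-0.27,-0.29,0,0,0,0,0]
    - [-0.27,-0.29,0,0,0,0,0]
    - [0,0,0,0,0,0,0]
    - [0,0,0,0,0,0,0]

```text
clock: 1.82
eef_pos: [0.5262, 0.0925, 0.2303]
orientation: [-0.001, 0.001, 1.0, -0.0]
ft_force: [-0.8, -0.7, -0.0]
gripper_width: 0.0002
```

```bash
python3 - <<'E'
from h import *
T,_=snap('wrist','w1.png'); print(T.round(4)); np.save('T1.npy',T)
E
```

```text
[[-1.000e+00  2.300e-03 -1.700e-03  5.262e-01]
 [ 2.300e-03  1.000e+00 -2.000e-04  9.250e-02]
 [ 1.700e-03 -2.000e-04 -1.000e+00  2.303e-01]
 [ 0.000e+00  0.000e+00  0.000e+00  1.000e+00]]
```

View pics/w1.png

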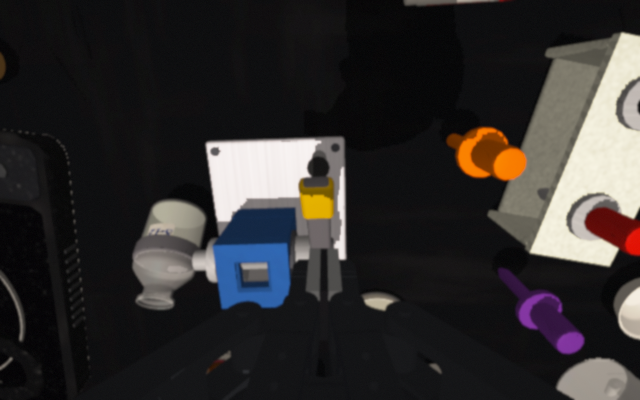

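```bash
python3 - <<'E'
from h import *
T=np.load('T1.npy')
print('hole',atz('wrist',(256,274),.105,T))
print('block',[atz('wrist',p,.105,T).round(4) for p in((231,243),(294,243),(288,306),(219,308))])
for z in(.125,.135,.145): print(atz('wrist',(316.5,198),z,T))
E
```

```text
hole [0.60644456 0.03183352 0.105     ]
block [array([0.5753, 0.0119, 0.105 ]), array([0.5755, 0.0673, 0.105 ]), array([0.6409, 0.0597, 0.105 ]), array([ 0.6429, -0.0055,  0.105 ])]
[0.52705659 0.08789215 0.125     ]
[0.52369801 0.08810917 0.135     ]
[0.52033943 0.08832619 0.145     ]
```

Emit:
servo_tool:
  motion:
    - [0,-0.04,0.2,0,0,0,0]
    - [0,0,0.25,0,0,0,0]
    - [0,0,0.25,0,0,0,0]
    - [0,0,0.1,0,0,0,0]
    - [0,0,0.1,0,0,0,0]
    - [0,0,0.1,0,0,0,0]
    - [0,0,0.1,0,0,0,0]
    - [0,0,0.1,0,0,0,0]
    - [0,0,0.1,0,0,0,0]
    - [0,0,0.1,0,0,0,0]

```text
clock: 2.7
eef_pos: [0.5256, 0.0903, 0.0908]
orientation: [0.0, -0.001, 1.0, 0.0]
ft_force: [0.5, -0.1, 1.2]
gripper_width: -0.0003
```

Emit:
servo_tool:
  motion:
    - [0,0,0.04,0,0,0,0]
    - [0,0,0.03,0,0,0,0]
    - [0,0,0.03,0,0,0,0]
    - [0,0,0.02,0,0,0,0]
    - [0,0,0.02,0,0,0,0]
    - [0,0,0.02,0,0,0,0]
    - [0,0,0.01,0,0,0,0]
    - [0,0,0.01,0,0,0,0]
    - [0,0,0,0,0,0,0]
    - [0,0,0,0,0,0,0]

```text
clock: 3.53
eef_pos: [0.5257, 0.0902, 0.0758]
orientation: [0.001, -0.001, 1.0, 0.0]
ft_force: [-6.7, -0.6, 17.1]
gripper_width: -0.0001
```

Emit:
servo_tool:
  motion:
    - [0,0,-0.1,0,0,0,0]
    - [0,0,-0.35,0,0,0,0]
    - [0,0,-0.35,0,0,0,0]
    - [0,0,-0.39,0,0,0,0]
    - [0,0,-0.35,0,0,0,0]
    - [0,0.3,0,0,0,0,85]
    - [0,0.3,0,0,0,0,85]
    - [0,0.3,0,0,0,0,85]
    - [0,0.3,0,0,0,0,85]
    - [0,0,0,0,0,0,85]

```text
clock: 4.37
eef_pos: [0.5253, 0.2144, 0.2272]
orientation: [0.0, -0.003, 1.0, 0.001]
ft_force: [-0.3, -0.6, -0.1]
gripper_width: 0.0605
```

Emit:
servo_tool:
  motion:
    - [0,0.3,0,0,0,0,85]
    - [0,0.3,0,0,0,0,85]
    - [0,0.3,0,0,0,0,85]
    - [0,0.3,0,0,0,0,85]
    - [0,0,0,0,0,0,85]
    - [0,0,0,0,0,0,85]
    - [0,0,0,0,0,0,85]
    - [0,0,0,0,0,0,85]
    - [0,0,0,0,0,0,85]
    - [0,0,0,0,0,0,85]

```text
clock: 5.2
eef_pos: [0.5253, 0.3291, 0.2277]
orientation: [0.0, 0.0, 1.0, 0.0]
ft_force: [0.1, 0.9, 0.3]
gripper_width: 0.0848
```

```bash
python3 - <<'E'
from h import *
T,w=snap('wrist','w2.png'); print(T.round(4)); np.save('T2.npy',T)
_,s=snap('scene','s2.png')
w=w[:,:,::-1];s=s[:,:,::-1]
o=np.zeros((600,640,3),np.uint8);o[:400]=w
o[400:,:320]=cv2.resize(s[200:300,320:480],(320,200),interpolation=2)
cv2.imwrite('pics/c2.png',o)
E
```

```text
[[-1.000e+00  0.000e+00  4.000e-04  5.253e-01]
 [ 0.000e+00  1.000e+00  2.000e-04  3.291e-01]
 [-4.000e-04  2.000e-04 -1.000e+00  2.277e-01]
 [ 0.000e+00  0.000e+00  0.000e+00  1.000e+00]]
```

View pics/c2.png

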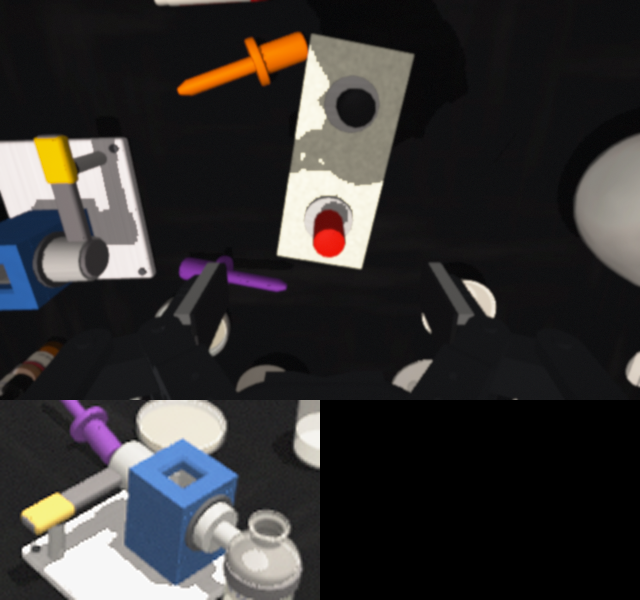

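```bash
python3 - <<'E'
from h import *
T=np.load('T2.npy')
print('knobtop',atz('wrist',(329,242),.143,T),'collar',atz('wrist',(328,218),.098,T))
print('hole approx',T[:3,3])
_,t=snap('top','t2.png');_,s=snap('scene','s3.png')
a=cv2.imread('pics/s2.png').astype(int);b=s[:,:,::-1].astype(int)
d=abs(a-b).sum(2)>90; d[:, :60]=0; print('moved px',d.sum(), np.argwhere(d).mean(0))
o=np.zeros((600,800,3),np.uint8)
o[:300,:]=cv2.resize(t[140:260,190:470,::-1],(800,343))[:300]
o[300:,:600]=cv2.resize(s[130:310,200:480,::-1],(600,386))[:300]
cv2.imwrite('pics/c3.png',o)
E
```

```text
knobtop [0.55406945 0.33407334 0.143     ] collar [0.55306896 0.33395967 0.098     ]
hole approx [0.52532587 0.32911537 0.22770687]
moved px 573 [233.91623037 257.9947644 ]
```

View pics/c3.png

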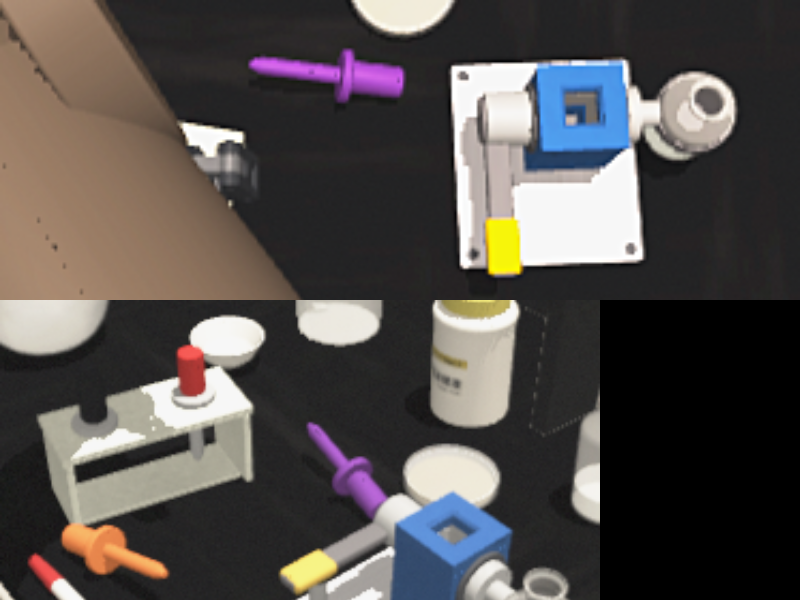

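Emit:
servo_tool:
  motion:
    - [-0.15,0.03,0,0,0,0,85]
    - [-0.15,0,0,0,0,0,85]
    - [0,0,0.2,0,0,0,85]
    - [0,0,0.25,0,0,0,85]
    - [0,0,0.25,0,0,0,85]
    - [0,0,0.2,0,0,0,85]
    - [0,0,0.2,0,0,0,85]
    - [0,0,0.11,0,0,0,85]
    - [0,0,0,0,0,0,85]
    - [0,0,0,0,0,0,85]

```text
clock: 6.23
eef_pos: [0.5549, 0.3331, 0.1063]
orientation: [-0.0, -0.001, 1.0, -0.0]
ft_force: [1.2, -0.2, 0.7]
gripper_width: 0.0847
```

Emit:
servo_tool:
  motion:
    - [0,0,0,0,0,0,50]
    - [0,0,0,0,0,0,40]
    - [0,0,0,0,0,0,32]
    - [0,0,0,0,0,0,20]
    - [0,0,0,0,0,0,15]
    - [0,0,0,0,0,0,15]
    - [0,0,0,0,0,0,15]
    - [0,0,0,0,0,0,15]
    - [0,0,0,0,0,0,15]
    - [0,0,0,0,0,0,15]
  squeeze: 50

```text
clock: 7.07
eef_pos: [0.5554, 0.3334, 0.1071]
orientation: [0.001, -0.001, 1.0, 0.0]
ft_force: [-0.8, -0.2, 5.4]
gripper_width: 0.0249
```

```bash
python3 - <<'E'
from h import *
T,w=snap('wrist','w3.png'); print(T[:3,3],monitor.observe()['ft_force'])
cv2.imwrite('pics/c4.png',cv2.resize(w[130:400,160:480,::-1],None,fx=1.8,fy=1.8))
E
```

```text
[0.55542438 0.33336596 0.10713317] [ 0.4753458  -0.20090216  5.69396113]
```

View pics/c4.png

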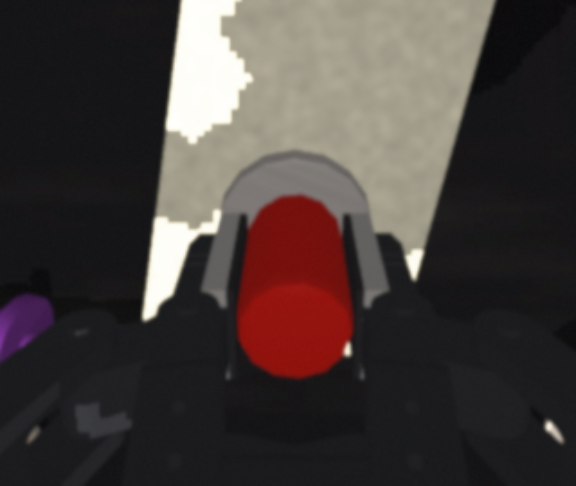

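```bash
python3 - <<'E'
from h import *
T=T_tool()
k=atz('wrist',(323.9,313.9),.143,T); c=atz('wrist',(323.9,213.3),.098,T)
print(k, c, 'origin from collar edge x',c[0]+.022, 'tcp',T[:3,3], T.round(4)[:3,:3])
E
```

```text
[0.55489588 0.33417836 0.143     ] [0.5317549  0.33427765 0.098     ] origin from collar edge x 0.5537549043107854 tcp [0.55541716 0.33335085 0.10710252] [[-1.0e+00 -1.3e-03  1.1e-03]
 [-1.3e-03  1.0e+00  6.0e-04]
 [-1.1e-03  6.0e-04 -1.0e+00]]
```

Emit:
servo_tool:
  motion:
    - [0,0,-0.05,0,0,0,15]
    - [0,0,-0.1,0,0,0,15]
    - [0,0,-0.15,0,0,0,15]
    - [0,0,-0.15,0,0,0,15]
    - [0,0,-0.2,0,0,0,15]
    - [0,0,-0.2,0,0,0,15]
    - [0,0,-0.2,0,0,0,15]
    - [0,0,-0.15,0,0,0,15]
    - [0,0,0,0,0,0,15]
    - [0,0,0,0,0,0,15]

```text
clock: 7.95
eef_pos: [0.5554, 0.3335, 0.227]
orientation: [0.001, -0.001, 1.0, 0.0]
ft_force: [-0.2, -0.1, -1.0]
gripper_width: 0.0247
```

Emit:
servo_tool:
  motion:
    - [0,0,-0.2,0,0,0,15]
    - [-0.06,-0.2,0,0,0,0,15]
    - [-0.06,-0.3,0,0,0,0,15]
    - [-0.06,-0.35,0,0,0,0,15]
    - [-0.06,-0.35,0,0,0,0,15]
    - [-0.06,-0.35,0,0,0,0,15]
    - [-0.06,-0.35,0,0,0,0,15]
    - [-0.06,-0.35,0,0,0,0,15]
    - [-0.06,-0.3,0,0,0,0,15]
    - [-0.06,-0.2,0,0,0,0,15]

```text
clock: 8.78
eef_pos: [0.6088, 0.0553, 0.2446]
orientation: [-0.001, 0.0, 1.0, -0.0]
ft_force: [0.6, 0.1, -1.7]
gripper_width: 0.025
```

Emit:
servo_tool:
  motion:
    - [0,-0.19,0,0,0,0,15]
    - [0,-0.1,0,0,0,0,15]
    - [0,0,0.05,0,0,0,15]
    - [0,0,0.05,0,0,0,15]
    - [0,0,0.05,0,0,0,15]
    - [0,0,0.05,0,0,0,15]
    - [0,0,0,0,0,0,15]
    - [0,0,0,0,0,0,15]
    - [0,0,0,0,0,0,15]
    - [0,0,0,0,0,0,15]

```text
clock: 9.62
eef_pos: [0.6096, 0.0297, 0.2266]
orientation: [0.0, -0.001, 1.0, 0.0]
ft_force: [-0.0, -0.2, -2.0]
gripper_width: 0.0251
```

```bash
python3 - <<'E'
from h import *
T,w=snap('wrist','w4.png'); print(T.round(4)); np.save('T4.npy',T)
_,s=snap('scene','s4.png');_,t=snap('top','t4.png')
o=np.zeros((600,800,3),np.uint8)
o[:300,:400]=cv2.resize(w[180:330,220:420,::-1],(400,300),interpolation=2)
o[:300,400:]=cv2.resize(s[160:290,340:470,::-1],(400,400),interpolation=2)[:300]
o[300:,:400]=cv2.resize(t[140:240,340:473,::-1],(400,300),interpolation=2)
cv2.imwrite('pics/c5.png',o)
E
```

```text
[[-1.000e+00 -2.000e-03  6.000e-04  6.096e-01]
 [-2.000e-03  1.000e+00  0.000e+00  2.970e-02]
 [-6.000e-04  0.000e+00 -1.000e+00  2.266e-01]
 [ 0.000e+00  0.000e+00  0.000e+00  1.000e+00]]
```

View pics/c5.png

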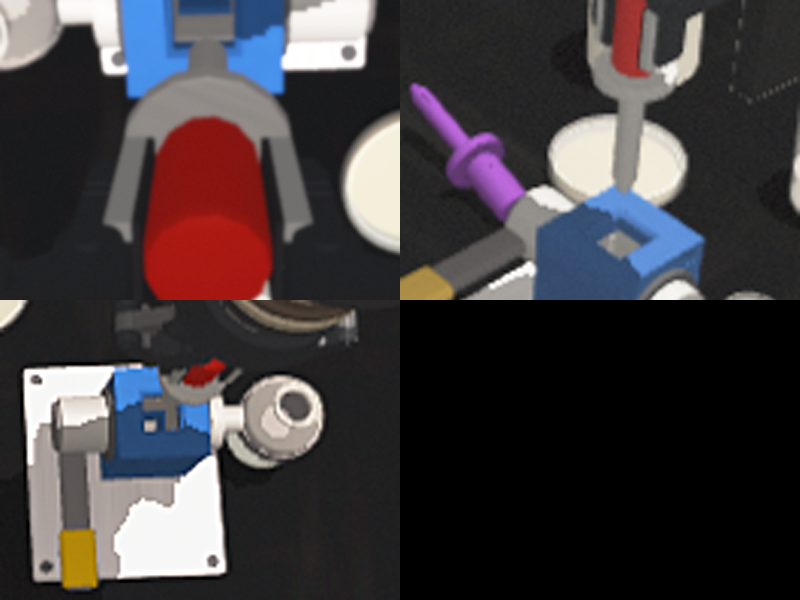

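```bash
python3 - <<'E'
from h import *
T=np.load('T4.npy')
print('wrist hole y',[atz('wrist',(u,190),.105,T)[1].round(4) for u in(307.5,337)],'block y',[atz('wrist',(u,215),.105,T)[1].round(4) for u in(282.5,362.5)])
print('shank y', atz('wrist',(324,205),.15,T)[1])
print('hole scene',atz('scene',(413.7,237.7),.105))
print('shank tip scene',atz('scene',(413.4,220),.1346))
# c3 top crop: scale 800/280=2.857 
print('hole top',[atz('top',(190+a/2.857,140+b/2.858),.105).round(4) for a,b in((564,78),(602,78),(604,125),(565,127))])
# block top corners auto-fit from c3
print('block top',[atz('top',(190+a/2.857,140+b/2.858),.105).round(4) for a,b in((535,62),(625,62),(631,148),(528,155))])
E
python3 - <<'E'
import cv2,numpy as np
o=np.zeros((600,800,3),np.uint8)
s=cv2.imread('pics/s2.png')[210:270,380:450];t=cv2.imread('pics/t2.png')[150:210,365:425]
o[:400,:400]=cv2.resize(t,(400,400),interpolation=2);o[:343,400:]=cv2.resize(s,(400,343),interpolation=2)
cv2.imwrite('pics/c6.png',o)
E
```

```text
wrist hole y [np.float64(0.0175), np.float64(0.0417)] block y [np.float64(-0.0039), np.float64(0.0635)]
shank y 0.030908610725529646
hole scene [0.61142634 0.02217768 0.105     ]
shank tip scene [0.61739765 0.0324891  0.1346    ]
hole top [array([0.6318, 0.0405, 0.105 ]), array([0.6316, 0.0117, 0.105 ]), array([0.5952, 0.0117, 0.105 ]), array([0.5939, 0.0412, 0.105 ])]
block top [array([0.6445, 0.0621, 0.105 ]), array([ 0.644 , -0.0064,  0.105 ]), array([ 0.5774, -0.0078,  0.105 ]), array([0.5727, 0.0697, 0.105 ])]
```

View pics/c6.png

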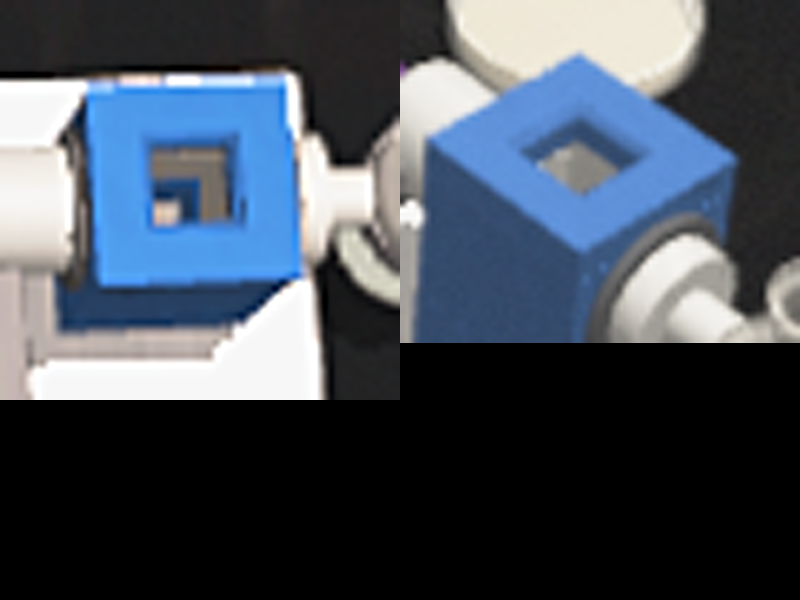

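```bash
python3 - <<'E'
from h import *
t=lambda a,b:atz('top',(365+a/6.667,150+b/6.667),.105).round(4)
s=lambda a,b:atz('scene',(380+(a-400)/5.714,210+b/5.714),.105).round(4)
for f,cs in((t,[(87,86),(290,78),(300,277),(98,286)]),(t,[(143,132),(240,130),(243,226),(149,229)]),(s,[(427,140),(575,55),(738,158),(582,253)]),(s,[(518,152),(579,108),(648,150),(585,196)])):
    P=np.array([f(*c) for c in cs]);print(P[:,:2].tolist(),P.mean(0))
E
```

```text
[[0.6418, 0.0604], [0.644, -0.0058], [0.578, -0.0059], [0.5755, 0.0591]] [0.609825 0.02695  0.105   ]
[[0.6262, 0.0428], [0.6267, 0.0113], [0.5949, 0.0117], [0.5941, 0.0421]] [0.610475 0.026975 0.105   ]
[[0.5775, 0.0587], [0.6416, 0.0614], [0.6462, -0.0041], [0.5799, -0.0063]] [0.6113   0.027425 0.105   ]
[[0.5956, 0.0379], [0.6245, 0.0418], [0.6273, 0.0148], [0.5978, 0.0112]] [0.6113   0.026425 0.105   ]
```

```bash
python3 - <<'E'
from h import *
T=np.load('T4.npy'); K,W,_=cam('scene')
def proj(P):
    q=np.linalg.inv(W)@np.append(P,1); return K[0,0]*q[0]/-q[2]+K[0,2], K[1,1]*-q[1]/-q[2]+K[1,2]
im=cv2.imread('pics/s4.png'); S=8;x0,y0=375,150
c=cv2.resize(im[y0:y0+75,x0:x0+80],None,fx=S,fy=S,interpolation=2)
b=T[:3,3]+[-.001,0,-.017]
for z in(0,-.02,-.04,-.06,-.075,-.075-(b[2]-.075-.105)):
    u,v=proj(b+[0,0,z]); print(z,round(u,1),round(v,1)); cv2.circle(c,(int((u-x0+.5)*S),int((v-y0+.5)*S)),4,(0,255,0),-1)
cv2.imwrite('pics/c7.png',c)
E
```

```text
0 414.3 186.7
-0.02 413.3 196.7
-0.04 412.4 206.4
-0.06 411.4 215.9
-0.075 410.8 222.8
-0.10464086230538075 409.5 236.1
```

View pics/c7.png

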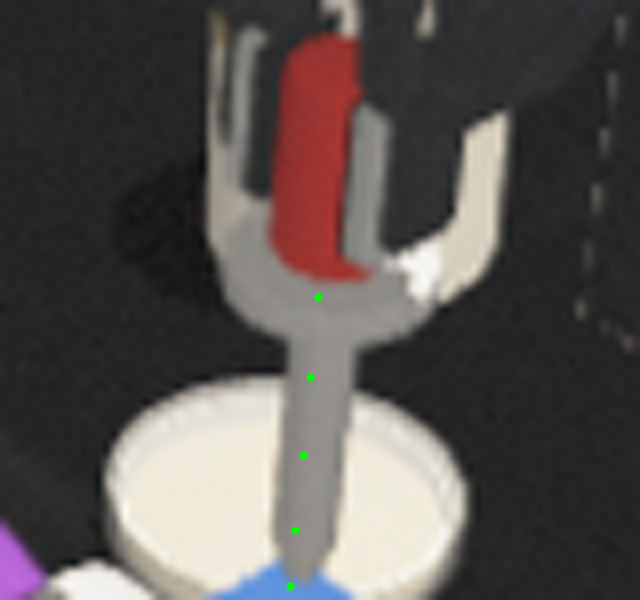

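Emit:
servo_tool:
  motion:
    - [-0.01,-0.02,0,0,0,0,15]
    - [0,0,0.1,0,0,0,15]
    - [0,0,0.1,0,0,0,15]
    - [0,0,0.08,0,0,0,15]
    - [0,0,0.08,0,0,0,15]
    - [0,0,0.08,0,0,0,15]
    - [0,0,0.06,0,0,0,15]
    - [0,0,0.06,0,0,0,15]
    - [0,0,0,0,0,0,15]
    - [0,0,0,0,0,0,15]

```text
clock: 10.6
eef_pos: [0.6103, 0.0273, 0.17]
orientation: [-0.0, -0.001, 1.0, -0.0]
ft_force: [-0.0, 0.6, 0.2]
gripper_width: 0.0244
```

Emit:
servo_tool:
  motion:
    - [0,0,0.05,0,0,0,15]
    - [0,0,0.05,0,0,0,15]
    - [0,0,0.05,0,0,0,15]
    - [0,0,0.05,0,0,0,15]
    - [0,0,0.05,0,0,0,15]
    - [0,0,0.05,0,0,0,15]
    - [0,0,0.05,0,0,0,15]
    - [0,0,0.05,0,0,0,15]
    - [0,0,0,0,0,0,15]
    - [0,0,0,0,0,0,15]

```text
clock: 11.43
eef_pos: [0.6103, 0.0273, 0.1299]
orientation: [-0.0, -0.001, 1.0, -0.0]
ft_force: [0.9, 0.6, -0.8]
gripper_width: 0.025
```

Collar is expected to land at TCP z ≈ 0.122; going down gently.

Emit:
servo_tool:
  motion:
    - [0,0,0.03,0,0,0,15]
    - [0,0,0.02,0,0,0,15]
    - [0,0,0.01,0,0,0,15]
    - [0,0,0.01,0,0,0,15]
    - [0,0,0.01,0,0,0,15]
    - [0,0,0,0,0,0,15]
    - [0,0,0,0,0,0,15]
    - [0,0,0,0,0,0,15]
    - [0,0,0,0,0,0,15]
    - [0,0,0,0,0,0,15]

```text
clock: 12.27
eef_pos: [0.6106, 0.0273, 0.1224]
orientation: [0.0, -0.001, 1.0, 0.0]
ft_force: [0.5, 0.4, -1.7]
gripper_width: 0.0247
```

Emit:
servo_tool:
  motion:
    - [0,0,0.01,0,0,0,15]
    - [0,0,0.01,0,0,0,15]
    - [0,0,0,0,0,0,15]
    - [0,0,0,0,0,0,15]
    - [0,0,0,0,0,0,20]
    - [0,0,0,0,0,0,30]
    - [0,0,0,0,0,0,45]
    - [0,0,0,0,0,0,65]
    - [0,0,0,0,0,0,80]
    - [0,0,0,0,0,0,80]

```text
clock: 13.1
eef_pos: [0.6105, 0.0273, 0.1201]
orientation: [-0.0, -0.001, 1.0, -0.0]
ft_force: [-0.4, 0.1, -0.6]
gripper_width: 0.077
```

Emit:
servo_tool:
  motion:
    - [0,0,0,0,0,0,85]
    - [0,0,-0.1,0,0,0,85]
    - [0,0,-0.2,0,0,0,85]
    - [0,0,-0.3,0,0,0,85]
    - [0,0,-0.3,0,0,0,85]
    - [0.3,0,0,0,0,0,85]
    - [0.3,0,0,0,0,0,85]
    - [0.3,0,0,0,0,0,85]
    - [0,0,0,0,0,0,85]
    - [0,0,0,0,0,0,85]

```text
clock: 13.93
eef_pos: [0.5198, 0.0272, 0.2117]
orientation: [0.001, -0.001, 1.0, 0.0]
ft_force: [-0.0, 0.5, 1.0]
gripper_width: 0.085
```

```bash
python3 - <<'E'
from h import *
T,w=snap('wrist','w8.png'); print(T[:3,3]); np.save('T8.npy',T)
_,s=snap('scene','s8.png')
o=np.zeros((600,800,3),np.uint8)
o[:300,:400]=cv2.resize(w[130:330,190:457,::-1],(400,300),interpolation=2)
o[:450,400:]=cv2.resize(s[170:305,340:460,::-1],(400,450),interpolation=2)
o[300:500,:320]=cv2.resize(s[:,:,::-1],(320,200),interpolation=3)
cv2.imwrite('pics/c8.png',o)
E
```

```text
[0.51976678 0.0271823  0.21171701]
```

View pics/c8.png

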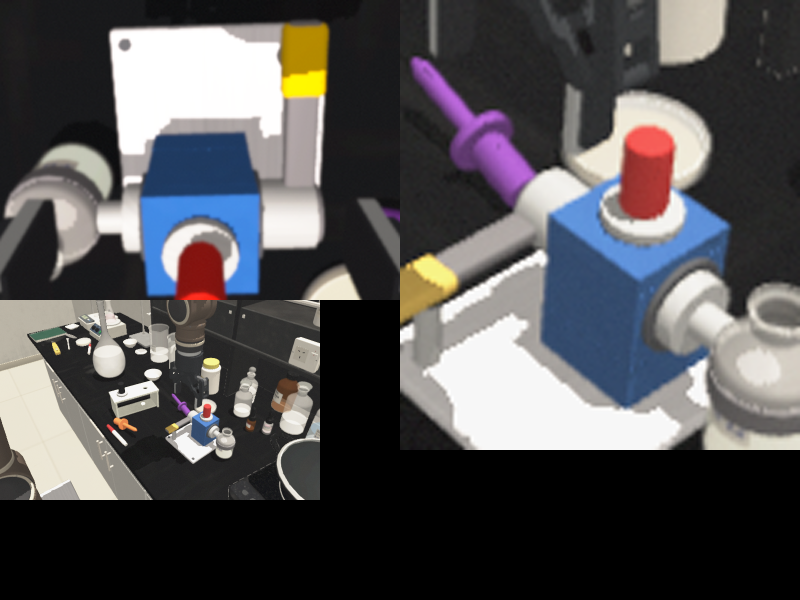

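```bash
python3 - <<'E'
from h import *
from rig import hand_in
print(atz('scene',(412.6,232.8),.113), atz('scene',(340+247/3.333,170+143/3.333),.158))
a=cv2.imread('pics/s8.png').astype(int);b=cams.camera('scene')[:,:,::-1].astype(int)
print('moving px',(abs(a-b).sum(2)>90).sum()); print(monitor.observe()['ft_force'],hand_in())
E
```

```text
[0.61192415 0.02630371 0.113     ] [0.60977319 0.02552039 0.158     ]
moving px 208
the job is handed in; nothing more can be done
[ 0.0593339  -0.59162022 -0.44564438] None
```

I pressed the handle down onto its stop, then put the red-knobbed pin through the block and let go. I handed the job in at about 14 s.

**Handle:** it came to rest with the fingertip at z = 0.076 m and about 17 N of reaction, while the pin was still in the rack. The later pictures show it still down.

**Pin:** it went into the hole without touching the sides noticeably. The last scene picture shows:
- **Collar:** it sits on the block, with its centre at about (0.612, 0.026).
- **Hole:** I measured its centre at about (0.611, 0.027), so the collar is about 1–2 mm off.
- **Knob:** its top is within about 2–3 mm of the collar's centre, so the pin stands upright.
- **Gripper:** it is clear, with its tip more than 9 cm away.

**Checks that disagreed or stayed open:**
- The orange and purple look-alikes tipped over by themselves early on; I don't believe the arm touched them. Both were lying on the worktop in the last picture I viewed.
- My last comparison of two pictures still showed 208 changed pixels. I did not look into the cause; it could be image noise or the orange pin rolling a little.
- In the scene camera the held pin appeared about 1.7 mm to one side of where I expected it, within the calibration error. I corrected for this before inserting.

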